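# Stow the two halves of a shoe last in their fitted blocks

## Task

Put the two loose halves of the green shoe last away in the wooden block that is shaped for each: each half fully home in its pocket, flat on the pocket's floor and the right way round. The toe half goes in toe first under the wooden bridge, pushing back the sprung pad, so that its heel end drops inside the end wall and the spring holds it against that wall. The lasts standing in the rack at the side are not part of this. Leave the other things on the bench where they are.

Things in the scene. Friction and masses are not known exactly. Their poses are not given: they have to be found in the camera images.
- toe_half: Front half of a two-part shoe last, green plastic, 140 x 60 x 78 mm, about 0.24 kg (varies), upright on the table. Origin: centre of its flat sole; +x to the round toe, +z up. Sole from x = -70 mm (flat cut face) to +70 mm (toe, a half circle of radius 30 mm about x = 40 mm). The low foot is 60 mm wide, 28 mm high, the toe 26 mm high from x = 40 mm on.
- toe_tip (a point): Tip of the toe half's toe at sole level: 70 mm from that body's origin along its +x.
- toe_grip (a point): Place to grip the toe half, at x = -30, z = 60 mm in its frame: inside the cone, a ridge above the foot with parallel sides 40 mm apart (y = -20 to +20 mm), x = -70 to -2 mm, z = 30 to 78 mm; from its front a slope runs down to the toe. Grip across y.
- heel_half: Rear half of the last, same green plastic, 80 x 60 x 78 mm, about 0.17 kg (varies), upright on the table. Origin: centre of its flat sole; +x to its flat cut face at x = +40 mm; the back (-x) is a half circle of radius 30 mm about x = -10 mm, ending at x = -40 mm. The foot is 60 mm wide, 32 mm high.
- heel_front (a point): Foot of the heel half's flat cut face: 40 mm from that body's origin along its +x.
- heel_grip (a point): Place to grip the heel half, at x = 5, z = 60 mm in its frame: inside its cone, parallel sides 40 mm apart (y = -20 to +20 mm), x = -24 to +40 mm, z = 32 to 78 mm. Grip across y.
- toe_nest: Fixed wooden block for the toe half, 204 x 112 mm, 15 mm thick floor; +x to its bridge end. Origin: on its underside. When home, the toe half's frame lies on this frame, same +x, 15 mm higher. Walls rise 16 mm over the floor; side walls' inner faces at y = -32.5 and +32.5 mm, x = -70 to +47 mm. A housing wall at x = 94 to 108 mm, top z = 47 mm, closes the far end.
- end_wall (a point): Top edge (z = 31 mm) of the toe block's end wall, on its inner face, at x = -70 mm in the block's frame; the wall is 14 mm thick. The home toe half's flat cut face rests against it; once inside, press the cone down: the spring's friction can hold it up.
- bridge (a point): Centre of the underside of the toe block's bridge bar: 36 mm over the pocket floor (z = 51 mm), x = 55 to 75 mm in the block's frame, top z = 61 mm, posts' inner faces at y = -38 and +38 mm. It stops the last being let straight down: go under it with the toe tipped down 8 to 12 degrees and the tip near the floor, then lower the heel end.
- pad_rest (a point): Where the face of the toe block's sprung steel pad is at rest: x = 62 mm in the block's frame (z 17 to 37 mm, 52 mm wide), facing -x. The toe pushes it towards +x, to 80 mm at most; 3.5 N to start it, 6.3 N at 8 mm (last home), 9.8 N at 18 mm. It pushes the last back against the end wall.
- heel_nest: Fixed wooden block for the heel half, 124 x 112 mm. Origin: on its underside. When home, the heel half's frame lies on this frame, same +x (flat face to +x, round back to -x), 15 mm higher. Pocket with 2 mm clearance all round: inner faces at x = +42 mm, y = -32 and +32 mm, back of three flats (x = -42 mm, and two at 45 degrees).
- heel_floor (a point): Middle of the heel block's pocket floor, 15 mm over the block's underside; the walls rise 16 mm higher, to z = 31 mm. Let the heel half down straight from above.
- hammer: Bystander: shoemaker's hammer, 240 mm long, near the far side of the bench
- awl: Bystander: hand tool with a round handle, 150 mm long, near the robot on its right
- glue_pot: Bystander: white jar with a red cap, 60 mm across, 75 mm high
- tack_tin: Bystander: low aluminium tin, 60 mm across, 45 mm high
- wedge_block: Bystander: dark wooden block 70 x 45 x 30 mm, near the robot
- brush: Bystander: brush, 170 mm long, lying beyond the wooden blocks
There are look-alikes about, which are no part of the job. Leave any blue or orange look-alike of the heel_half alone.

How it is judged:
By the outcome, as a careful person would: the job done as asked, in the order asked, and still so for the second after the job is handed in, with the robot touching nothing.
It also fails if it takes over 70 s, if anything falls off the work surface, if the arm or the gripper's body presses on something with over 40 N, if the wrist force passes 120 N, or if a joint passes its speed limit or range.

## Robot

A 6-joint arm with a two-finger parallel gripper is mounted at the origin on the work surface. World frame = base frame: x ahead of the robot, y to its left, z up, the work surface at z = 0. Lengths are in m, angles in rad, forces in N, time in s.
With the tool pointing down it reaches from about 0.325 to 0.9 m from the base axis. Payload 6.1 kg.
Tool frame: the origin (TCP) lies midway between the tips of the shut fingers; the grasp point (between the pads) lies 19 mm behind it; z points along the fingers, y is the line along which they close (so a half turn about z gives the same grasp; the last joint's range is limited). The gripper opens to 85 mm and grips with 20 to 120 N. Pads are 22 mm wide; open, the fingers measure 114 mm over their backs; the gripper's body (76 mm by 85 mm) begins 54 mm behind the grasp point. The pads swing forward as they close: fully open they stand 13 mm farther back than shut.
Start: joints at [-1.464, 0.22, 1.526, -0, 1.395, -0.126], TCP at [0.144, -0.608, 0.231] pointing down, gripper open.
Joint ranges: [-2.98, 2.98], [-0.91, 2.08], [0.09, 2.57], [-1.24, 4.39], [0.2, 2.65], [-2.68, 2.68]. Speed limits (rad/s): [2.57, 2.57, 3.01, 3.14, 3.14, 3.14].

## Interface

Orientations are given as [roll, pitch, yaw] about the fixed x, y, z axes, in that order (R = Rz(yaw) Ry(pitch) Rx(roll)).
In Python, from plant import movep, move_l, set_joints, gripper_to, hold, inverse_kinematics, observe, get_image, get_calibration, Unreachable, job_done gives the robot as it stands. Calls block until the motion is done:
- movep(position, orientation): joint-space move of the TCP to a pose.
- move_l(position, feed=0.15, rotation=None, max_force=None): straight line of the TCP; rotation=None keeps the orientation; feed is the mean speed in m/s. With max_force (N) it stops when the force on the tool has changed by that much, and returns True; else False.
- set_joints(angles): joint-space move.
- gripper_to(opening, f_grip=None): finger opening in m; f_grip is the grip in N (None keeps the last); returns when the fingers have stopped.
- hold(seconds).
- inverse_kinematics(position, orientation): joint angles nearest the present ones, or None.
- observe(): the state.
- get_image(name): name is "scene" or "side" or "wrist"; returns (picture, depth): 400x640x3 uint8, red, green, blue; 400x640 float32, m along the optical axis (not along the pixel's ray), 0 where there is no reading.
- get_calibration(name): a dict with "intrinsics" (3x3 intrinsics, pixels), "world_from_camera" (4x4, takes a point from camera to world coordinates). Camera axes: x right, y down, z forward; pixel columns grow to the right and rows downward; lengths in m; the calibration is good to about 2 mm. The wrist camera is an equidistant fisheye: a pixel r from the principal point sees the ray r / f radians off the axis. A picture is of the moment at which its call begins: read the wrist's pose just before it. get_calibration takes no time and is no camera call; for the wrist camera it gives the pose at the moment of the call.
A pose or a line that the arm cannot do raises Unreachable and nothing moves.
- job_done(): hands the job in; it is judged then, once.
The state is a dict: "time_s": time; "q": joint angles; "joint_velocities": joint speeds; "joint_torque": joint torques, N m; "eef_pos": TCP position; "tcp_rot": TCP orientation; "ft_force": force on the tool from outside, world axes, zero at the start; "torque": the same for the moment, N m; "opening": finger opening in m; "grasp_force": force on a finger pad.
Only numpy, scipy, OpenCV 4.12 (cv2) and the standard library are available. Lean on these libraries where they do the work, as an engineer would, in place of code of your own. Each camera call takes 0.05 s, during which the arm holds its last target. There are 200 camera calls.

## Working session

There is one attempt and no reset: what is moved stays moved. The work goes in short steps, each a Python script; the robot and the scene stay as the last script left them, time stands still between calls to the robot, and variables do not carry over. Pictures are saved under pics/ and viewed, at most 10 in all, crops included, and the job is handed in when it is done.

```bash
ls; mkdir -p pics; python3 - <<'E'
from plant import *
import cv2,numpy as np
for n in("scene","side"):
    p,d=get_image(n); cv2.imwrite(f"pics/{n}0.png",p[:,:,::-1]); np.savez(f"{n}0.npz",p=p,d=d,**get_calibration(n)); c=get_calibration(n); print(c)
o=observe();print(o["time_s"],o["tcp_rot"])
E
```

```text
pics
{'intrinsics': array([[480.3395383 ,   0.        , 327.32241739],
       [  0.        , 480.3395383 , 204.87194268],
       [  0.        ,   0.        ,   1.        ]]), 'world_from_camera': array([[ 0.5640393 ,  0.61434887, -0.55175641,  1.26420709],
       [ 0.82560365, -0.43205764,  0.36291156, -0.51392491],
       [-0.01543627, -0.66022849, -0.75090616,  0.99919435],
       [ 0.        ,  0.        ,  0.        ,  1.        ]])}
{'intrinsics': array([[375.10361826,   0.        , 318.36129479],
       [  0.        , 375.10361826, 208.8025138 ],
       [  0.        ,   0.        ,   1.        ]]), 'world_from_camera': array([[ 0.96918026, -0.18919186,  0.15778484,  0.38137689],
       [-0.24630492, -0.75676215,  0.60551212, -0.67855062],
       [ 0.00484763, -0.62571358, -0.78003783,  0.83265502],
       [ 0.        ,  0.        ,  0.        ,  1.        ]])}
0.1 [-3.13982062e+00 -2.40807056e-04  2.32774464e-01]
```

View pics/scene0.png

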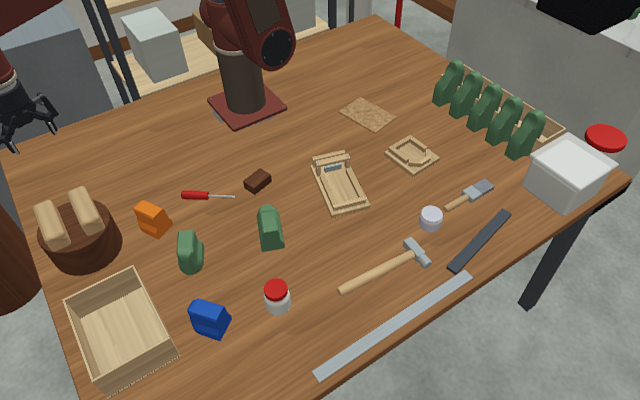

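View pics/side0.png

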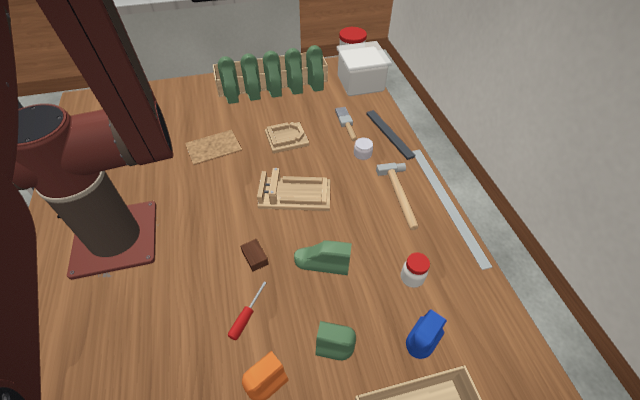

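Green candidates in the scene view:
- Loose pieces at (190,252), short, so the heel half, and (270,228), long, so the toe half.
- Five lasts in the rack at (445–525, 80–135), which are excluded.
- Orange look-alike at (153,218) and blue look-alike at (208,320), also excluded.

The blocks are the toe nest at (340,182), with its bridge towards the robot, and the heel nest at (412,153). Next I'll merge both depth views into a top-down map.

```bash
cat > cloud.py <<'E'
import numpy as np,cv2
def cloud(f):
    a=np.load(f); d=a["d"];K=a["intrinsics"];T=a["world_from_camera"]
    v,u=np.mgrid[:400,:640]; X=np.stack([(u-K[0,2])/K[0,0]*d,(v-K[1,2])/K[1,1]*d,d],-1)
    W=X@T[:3,:3].T+T[:3,3]; W[d==0]=np.nan
    return W,a["p"]
def green(p):
    h=cv2.cvtColor(p,cv2.COLOR_RGB2HSV); return cv2.inRange(h,(45,60,20),(85,255,255))
E
python3 - <<'E'
from cloud import *
tiles=[]
rois={}
for n in("scene","side"):
    W,p=cloud(n+"0.npz"); g=green(p)
    nn,l,s,c=cv2.connectedComponentsWithStats(g)
    for i in range(1,nn):
        if s[i,4]<150: continue
        m=l==i; P=W[m]; P=P[np.isfinite(P[:,0])]
        print(n,c[i].round(),s[i,4],"med",np.median(P,0).round(3),"zmax",np.percentile(P[:,2],98).round(3))
        for lo,hi in((.07,.09),):
            Q=P[(P[:,2]>lo)&(P[:,2]<hi)]
            if len(Q)>20: print("  top",cv2.minAreaRect((Q[:,:2]*1000).astype(np.float32)),len(Q),Q[:,2].mean())
    # table z check
    print("nest probes",[W[v,u].round(3) for u,v in ([(340,182),(412,153)] if n=="scene" else [(300,190),(287,135)])])
# ortho maps
for n in("scene","side"):
    W,p=cloud(n+"0.npz"); x0,x1,y0,y1=.3,.85,-.45,.4
    im=np.zeros((int((x1-x0)*700),int((y1-y0)*700),3),np.uint8)
    P=W.reshape(-1,3);C=p.reshape(-1,3);o=np.argsort(np.nan_to_num(P[:,2],nan=-9));P=P[o];C=C[o]
    k=np.isfinite(P[:,0])&(P[:,0]>x0)&(P[:,0]<x1-.002)&(P[:,1]>y0+.002)&(P[:,1]<y1)
    for a,b in zip(P[k],C[k]): 
        r=int((x1-a[0])*700);q=int((y1-a[1])*700);im[r-1:r+1,q-1:q+1]=b[::-1]
    tiles.append(im)
cv2.imwrite("pics/ortho.png",np.vstack([cv2.resize(t,None,fx=.78,fy=.78) for t in tiles]))
E
```

```text
scene [488. 110.] 4904 med [0.548 0.554 0.082] zmax 0.144
  top ((535.308349609375, 554.96484375), (79.74974822998047, 366.8951721191406), 89.83421325683594) 901 0.0797192912483874
scene [270. 228.] 955 med [ 0.562 -0.221  0.045] zmax 0.082
  top ((547.7151489257812, -218.64256286621094), (39.650794982910156, 72.09346008300781), 67.13744354248047) 361 0.07834099558392708
scene [189. 252.] 978 med [ 0.51  -0.417  0.064] zmax 0.082
  top ((491.9675598144531, -417.60552978515625), (40.458045959472656, 78.70111083984375), 64.0872802734375) 443 0.078378452402174
nest probes [array([0.49 , 0.04 , 0.014]), array([0.519, 0.284, 0.019])]
side [315.  69.] 471 med [0.681 0.558 0.073] zmax 0.144
  top ((676.051513671875, 543.0), (36.85731887817383, 70.13407897949219), 49.57510757446289) 57 0.07781828801053671
side [293.  72.] 445 med [0.601 0.56  0.072] zmax 0.142
  top ((602.6773681640625, 553.33251953125), (64.24723815917969, 58.398338317871094), 78.06395721435547) 59 0.07808450299913886
side [272.  75.] 454 med [0.524 0.56  0.074] zmax 0.143
  top ((523.947998046875, 548.71484375), (64.072456
[... 189 characters left out ...]
5156, 55.55841064453125), 83.52302551269531) 52 0.078020882193608
side [229.  81.] 448 med [0.371 0.562 0.072] zmax 0.142
  top ((367.32257080078125, 545.6339721679688), (57.85319900512695, 55.655479431152344), 86.48442840576172) 53 0.07859761431031549
side [325. 263.] 765 med [ 0.519 -0.23   0.033] zmax 0.073
  top ((537.423828125, -233.68971252441406), (4.182851314544678, 69.17357635498047), 68.56615447998047) 38 0.07271799727568688
side [335. 348.] 658 med [ 0.483 -0.435  0.04 ] zmax 0.078
  top ((487.6430358886719, -428.3309631347656), (76.49244689941406, 34.38764190673828), 2.487802028656006) 136 0.0750454007060835
nest probes [array([0.512, 0.037, 0.015]), array([0.523, 0.283, 0.017])]
```

View pics/ortho.png

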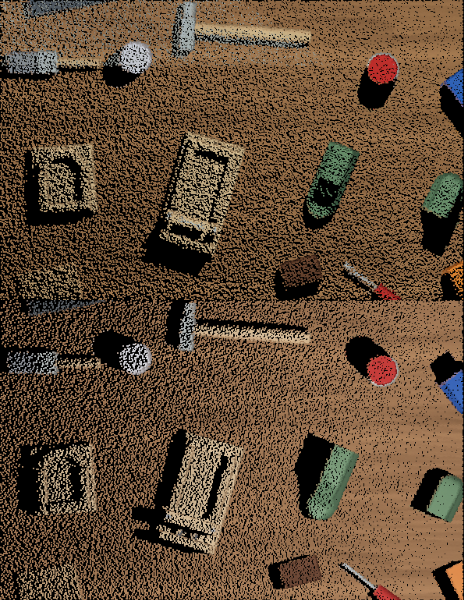

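The map agrees with the sizes given: the toe half points towards −x and the toe nest's bridge is towards −x. Next I'll take close wrist views over both loose halves and both nests.

```bash
cat >> cloud.py <<'E'
def wcloud(f):
    a=np.load(f); d=a["d"];K=a["intrinsics"];T=a["world_from_camera"]
    v,u=np.mgrid[:400,:640]; x=(u-K[0,2])/K[0,0];y=(v-K[1,2])/K[1,1];r=np.hypot(x,y)+1e-9
    t=np.tan(np.minimum(r,1.4))/r; X=np.stack([x*t*d,y*t*d,d],-1)
    W=X@T[:3,:3].T+T[:3,3]; W[(d==0)|(r>1.1)]=np.nan
    return W,a["p"]
def snapw(name):
    from plant import get_image,get_calibration
    c=get_calibration("wrist");p,d=get_image("wrist");np.savez(name+".npz",p=p,d=d,**c);return p
E
python3 - <<'E'
from plant import *
from cloud import *
R=[-3.1416,0,0]
ims=[]
for i,(x,y) in enumerate([(.50,-.42),(.52,-.22),(.50,.04),(.52,.27)]):
    movep([x,y,.30],R); ims.append(snapw(f"w{i}"))
    print(observe()["time_s"],get_calibration("wrist")["world_from_camera"][:3,3])
cv2.imwrite("pics/w.png",cv2.resize(np.vstack([np.hstack(ims[:2]),np.hstack(ims[2:])])[:,:,::-1],(800,500)))
print(get_calibration("wrist"))
E
```

```text
1.6583 [ 0.58175561 -0.42206453  0.4431925 ]
2.525 [ 0.60255458 -0.22269153  0.44375044]
3.5917 [0.583142   0.03746197 0.44359526]
4.5583 [0.60318367 0.26724417 0.44364645]
{'intrinsics': array([[309.70691629,   0.        , 312.7141189 ],
       [  0.        , 309.70691629, 194.94461204],
       [  0.        ,   0.        ,   1.        ]]), 'world_from_camera': array([[-1.42194115e-03, -9.47571564e-01, -3.19540464e-01,
         6.03183670e-01],
       [-9.99998871e-01,  1.50296867e-03, -6.98138680e-06,
         2.67244166e-01],
       [ 4.86874672e-04,  3.19540094e-01, -9.47572631e-01,
         4.43646452e-01],
       [ 0.00000000e+00,  0.00000000e+00,  0.00000000e+00,
         1.00000000e+00]])}
```

View pics/w.png

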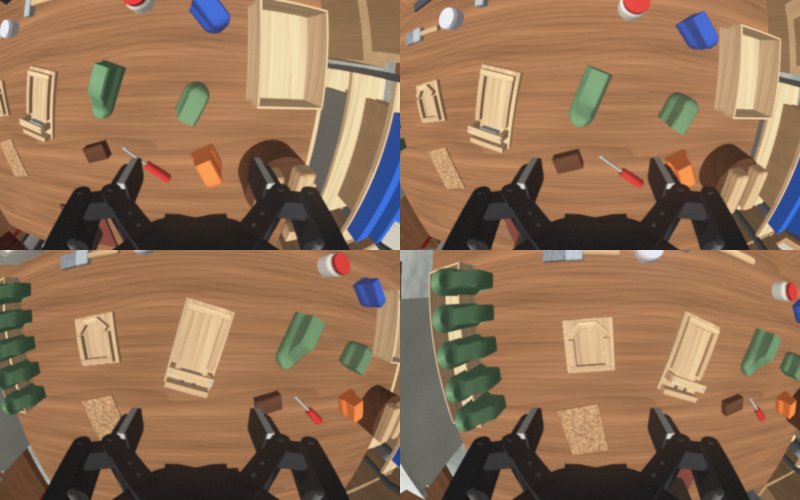

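In the wrist views, up is world +x and left is +y.
- **Heel half** at (193,103) in tile 1: round back up, flat face down.
- **Toe half** at (590,95) in tile 2: toe down.
- **Toe nest** at (200,348) in tile 3: bridge down.
- **Heel nest** at (588,345) in tile 4: chamfered back up.

All four +x axes therefore point roughly to world −x. Now I'll measure them.

```bash
python3 - <<'E'
from cloud import *
C={"scene":cloud("scene0.npz"),"side":cloud("side0.npz")}
for i in range(4): C[f"w{i}"]=wcloud(f"w{i}.npz")
for k,(W,p) in C.items():
    # table plane offset
    m=np.isfinite(W[...,0])&(abs(W[...,0]-.5)<.2)&(abs(W[...,1])<.3)&(abs(W[...,2])<.008)
    print(k,"table z",np.median(W[m][:,2]).round(4))
    g=green(p)>0; g=cv2.erode(g.astype(np.uint8),np.ones((2,2)))>0
    for nm,c,L in(("toe",(.53,-.22),.09),("heel",(.49,-.42),.07)):
        P=W[g&(np.hypot(W[...,0]-c[0],W[...,1]-c[1])<L+.02)]
        Q=P[(P[:,2]>.073)&(P[:,2]<.085)]
        out=[]
        for S in(Q,P):
            if len(S)>50:
                r=cv2.minAreaRect((S[:,:2]*1000).astype(np.float32));out.append(str([np.round(t,1).tolist() for t in r]))
        print("  ",nm,len(Q),len(P),out, "topz",np.median(Q[:,2]).round(4) if len(Q) else None)
    for nm,c,L in(("toe_nest",(.49,.04),.125),("heel_nest",(.52,.28),.09)):
        m=(np.hypot(W[...,0]-c[0],W[...,1]-c[1])<L)
        P=W[m]; S=P[(P[:,2]>.026)&(P[:,2]<.036)]
        B=P[(P[:,2]>.007)&(P[:,2]<.065)]
        print("  ",nm,len(S),[str([np.round(t,1).tolist() for t in cv2.minAreaRect((q[:,:2]*1000).astype(np.float32))]) for q in (S,B)],"z",np.median(S[:,2]).round(4))
E
```

```text
scene table z 0.0017
   toe 346 877 ['[[547.7, -218.6], [39.7, 72.1], 67.1]', '[[519.8, -206.0], [54.9, 133.6], 67.1]'] topz 0.0788
   heel 373 902 ['[[493.0, -416.3], [36.4, 72.5], 63.0]', '[[496.1, -415.1], [51.5, 78.7], 58.9]'] topz 0.0789
   toe_nest 568 ['[[493.9, 31.5], [98.6, 192.8], 72.9]', '[[496.4, 35.1], [234.8, 209.8], 72.1]'] z 0.032
   heel_nest 428 ['[[519.1, 280.6], [115.6, 96.5], 1.3]', '[[521.8, 267.3], [125.3, 141.9], 3.7]'] z 0.0318
side table z 0.0013
   toe 1 582 ['[[512.5, -214.3], [40.5, 129.0], 67.8]'] topz 0.0757
   heel 34 508 ['[[486.9, -432.4], [79.9, 39.0], 6.2]'] topz 0.0752
   toe_nest 596 ['[[491.4, 33.8], [98.9, 189.3], 75.1]', '[[496.1, 32.8], [115.8, 201.8], 73.0]'] z 0.0319
   heel_nest 343 ['[[518.7, 284.2], [114.0, 97.4], 8.2]', '[[520.5, 282.2], [123.7, 114.7], 3.8]'] z 0.032
w0 table z 0.0012
   toe 1267 3451 ['[[545.9, -221.5], [36.5, 70.0], 67.5]', '[[514.1, -211.7], [50.1, 136.6], 66.7]'] topz 0.0785
   heel 1792 2157 ['[[490.9, -417.1], [40.0, 73.6], 62.5]', '[[493.5, -414.9], [46.1, 76.0], 63.5]'] topz 0.0787
   toe_nest 1385 ['[[493.2, 3
[... 864 characters left out ...]
1.3], 63.6]'] topz 0.0785
   toe_nest 2813 ['[[498.8, 31.8], [100.3, 179.9], 73.6]', '[[497.2, 32.0], [113.4, 203.5], 73.6]'] z 0.0319
   heel_nest 1798 ['[[520.7, 280.9], [112.1, 94.0], 4.1]', '[[520.9, 281.0], [124.7, 113.9], 4.2]'] z 0.0319
w3 table z 0.001
   toe 485 2431 ['[[546.6, -214.6], [36.4, 67.3], 69.1]', '[[517.8, -196.8], [48.3, 133.9], 68.6]'] topz 0.0779
   heel 134 889 ['[[477.8, -397.0], [51.3, 34.6], 20.8]', '[[491.8, -408.0], [47.3, 71.6], 64.7]'] topz 0.0783
   toe_nest 2164 ['[[494.0, 34.8], [99.6, 190.3], 73.8]', '[[497.3, 33.4], [113.3, 204.6], 73.7]'] z 0.0317
   heel_nest 2366 ['[[520.6, 281.5], [113.5, 92.7], 3.3]', '[[520.9, 281.7], [125.5, 113.0], 3.8]'] z 0.0319
```

```bash
python3 - <<'E'
from cloud import *
def prof(names,o,yaw,axis,lim,rng,sl=None):
    c,s=np.cos(np.radians(yaw)),np.sin(np.radians(yaw))
    for n in names:
        W,p=(wcloud if n[0]=="w" else cloud)(n+".npz"); P=W.reshape(-1,3);P=P[np.isfinite(P[:,0])]*1000
        d=P[:,:2]-o; L=np.stack([d[:,0]*c+d[:,1]*s,-d[:,0]*s+d[:,1]*c],-1)
        k=(L[:,1-axis]>lim[0])&(L[:,1-axis]<lim[1]); a=L[k,axis];z=P[k,2]
        print(n,"axis","xy"[axis]); e=np.arange(*rng,2.)
        print("  "," ".join(f"{int(b)}:{np.median(z[(a>=b-1)&(a<b+1)]):.0f}" if ((a>=b-1)&(a<b+1)).sum()>2 else f"{int(b)}:-" for b in e))
o=(508.6,28.4)
prof(["w2","w3"],o,163.5,0,(-20,20),(-96,120)); prof(["w2","w3"],o,163.5,1,(-50,30),(-60,62))
o=(520.8,281.2)
prof(["w2","w3"],o,184,0,(-12,12),(-66,68)); prof(["w2","w3"],o,184,1,(0,35),(-60,62))
E
```

```text
w2 axis x
   -96:1 -94:1 -92:1 -90:1 -88:15 -86:16 -84:16 -82:16 -80:16 -78:32 -76:32 -74:32 -72:32 -70:32 -68:32 -66:32 -64:16 -62:16 -60:16 -58:16 -56:16 -54:16 -52:16 -50:16 -48:16 -46:16 -44:16 -42:16 -40:16 -38:16 -36:16 -34:16 -32:16 -30:16 -28:16 -26:16 -24:16 -22:16 -20:16 -18:16 -16:384 -14:392 -12:394 -10:397 -8:396 -6:382 -4:383 -2:386 0:387 2:386 4:375 6:16 8:16 10:16 12:16 14:16 16:16 18:16 20:16 22:16 24:16 26:16 28:16 30:16 32:16 34:16 36:16 38:16 40:16 42:16 44:16 46:16 48:16 50:16 52:16 54:16 56:16 58:16 60:57 62:60 64:61 66:27 68:31 70:62 72:62 74:62 76:62 78:62 80:61 82:- 84:- 86:- 88:- 90:- 92:32 94:31 96:31 98:35 100:37 102:48 104:48 106:48 108:48 110:48 112:48 114:- 116:- 118:-
w3 axis x
   -96:1 -94:1 -92:1 -90:14 -88:16 -86:16 -84:16 -82:16 -80:- -78:32 -76:32 -74:31 -72:32 -70:32 -68:32 -66:31 -64:17 -62:16 -60:16 -58:16 -56:16 -54:16 -52:16 -50:16 -48:16 -46:16 -44:16 -42:16 -40:16 -38:16 -36:16 -34:16 -32:16 -30:16 -28:16 -26:16 -24:16 -22:16 -20:17 -18:16 -16:16 -14:16 -12:16 -10:16 -8:16 -6:16 -4:16 -2:16 0:16 2:16 4:16 6:16 8:16 10:16 12:16 14:16 16:16 1
[... 2131 characters left out ...]
9 -32:24 -30:17 -28:16 -26:16 -24:16 -22:16 -20:16 -18:16 -16:16 -14:16 -12:16 -10:16 -8:16 -6:16 -4:16 -2:16 0:16 2:16 4:16 6:16 8:16 10:16 12:16 14:16 16:16 18:16 20:16 22:16 24:16 26:- 28:- 30:- 32:31 34:32 36:32 38:32 40:32 42:32 44:29 46:24 48:16 50:16 52:16 54:15 56:8 58:1 60:1
w3 axis y
   -60:1 -58:371 -56:371 -54:371 -52:371 -50:371 -48:376 -46:386 -44:366 -42:364 -40:365 -38:365 -36:33 -34:33 -32:24 -30:332 -28:17 -26:17 -24:380 -22:16 -20:16 -18:16 -16:16 -14:16 -12:16 -10:16 -8:16 -6:16 -4:16 -2:16 0:16 2:16 4:16 6:16 8:16 10:16 12:16 14:16 16:16 18:16 20:16 22:16 24:16 26:16 28:16 30:16 32:31 34:32 36:32 38:32 40:32 42:32 44:32 46:31 48:16 50:381 52:381 54:327 56:335 58:351 60:2
```

Measured poses in mm, with errors around 1–2 mm:

| Item | Origin | Yaw | Basis |
|---|---|---|---|
| Toe half | (512.8, −204.5) | 157.5° | — |
| Heel half | (494.6, −418) | 153.3° | — |
| Toe nest | (503.8, 29.8) | 163.5° | End wall, bridge and housing steps all agree |
| Heel nest | (520.8, 281.2) | 184° | — |

Heights match, with the cameras reading 1 mm high. Next I'll pick the toe half.

```bash
cat > rob.py <<'E'
import numpy as np
from plant import *
from scipy.spatial.transform import Rotation as Rn
F=Rn.from_euler("xyz",[np.pi,0,0])
HALF=Rn.from_euler("z",np.pi)
def tool(xy,yaw,local,obj,tilt=0.):
    """TCP pose putting an object with TCP at obj-frame 'obj' so its origin is at 'local' (m) of frame at xy (m), yaw deg; tilt = toe down, deg"""
    N=Rn.from_euler("z",yaw,degrees=True); R=N*Rn.from_euler("y",tilt,degrees=True)
    p=np.r_[xy,0]+N.apply(local)+R.apply(obj)
    return p,(R*HALF*F).as_euler("xyz")
def st(s=""):
    o=observe();print(s,round(o["time_s"],1),np.round(o["eef_pos"],4),"F",np.round(o["ft_force"],1),"open",round(float(o["opening"]),4),"g",np.round(o["grasp_force"],0));return o
TOE=((.5128,-.2045),157.5);HEEL=((.4946,-.418),153.3);TN=((.5038,.0298),163.5);HN=((.5208,.2812),184.)
E
python3 - <<'E'
from rob import *
from cloud import snapw
import cv2
p,e=tool(*TOE,[0,0,0],[-.03,0,.040])
movep(p+[0,0,.10],e); move_l(p,.12); gripper_to(.03,100); o=st("grip")
move_l(p+[0,0,.12],.15); st("lift")
q,e=tool(*TN,[-.035,0,.13],[-.03,0,.040],10)
movep(q,e); st("over"); hold(.2)
im=snapw("h0"); cv2.imwrite("pics/h0.png",im[:,:,::-1])
E
```

```text
grip 7.9 [ 0.5412 -0.2164  0.0408] F [ 0.5 -0.1  4.3] open 0.0389 g 101.0
lift 8.8 [ 0.5396 -0.2155  0.1585] F [-0.9 -0.8 -2.2] open 0.0388 g 100.0
over 9.8 [0.559  0.0127 0.1743] F [ 0.3 -0.2 -2.2] open 0.0385 g 101.0
```

View pics/h0.png

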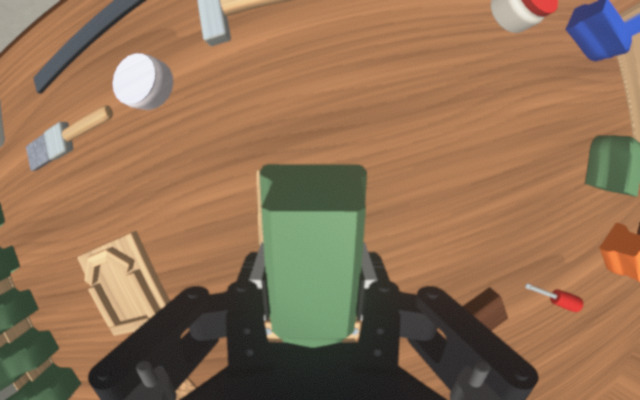

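The toe half is held square: the cone runs from (260,165) to (362,340), with its cut face towards the camera. Before inserting, I'll check its place in the grip from depth.

```bash
python3 - <<'E'
from rob import *
from cloud import *
W,p=wcloud("h0.npz"); g=green(p)>0; g[:, :220]=0; g[:,400:]=0; P=W[g]; P=P[np.isfinite(P[:,0])]
o=observe(); T=Rn.from_euler("xyz",o["tcp_rot"]); print(Rn.from_euler("xyz",o["tcp_rot"]).as_euler("zyx",degrees=True))
L=(T*F.inv()*HALF.inv()).inv().apply(P-o["eef_pos"])*1000+[-30,0,40]
top=L[abs(L[:,2]-np.percentile(L[:,2],90))<3]; print("z top",np.median(top[:,2]),"x",np.percentile(top[:,0],[1,99]),"y",np.percentile(top[:,1],[2,98]))
A=np.c_[top[:,:2],np.ones(len(top))];print("top plane slopes deg",np.degrees(np.linalg.lstsq(A,top[:,2],rcond=None)[0][:2]))
back=L[L[:,2]<top[:,2].min()-3]; print("back face x by z",[(z,np.median(back[abs(back[:,2]-z)<4,0]).round(1)) for z in(10,25,40,55,70)if (abs(back[:,2]-z)<4).sum()>5])
E
```

```text
[ 16.86494481   9.55387234 177.1075231 ]
z top 77.73454679316598 x [-71.5070744  -6.9905892] y [-16.47411605  18.40519194]
top plane slopes deg [-1.18310716 -0.04304013]
back face x by z [(10, np.float64(-71.4)), (25, np.float64(-66.2)), (40, np.float64(-71.3)), (55, np.float64(-71.4)), (70, np.float64(-71.3))]
```

```bash
cat >> rob.py <<'E'
G=[-.0286,0,.0404]
def toe(xt,h,a):
    r=np.radians(a); return tool(*TN,[(xt-70*np.cos(r))/1e3,0,(15+h+70*np.sin(r))/1e3],G,a)
def go(xt,h,a,feed,mf=None):
    p,e=toe(xt,h,a); r=move_l(p,feed,e,mf); st(f"xt{xt} h{h} a{a} hit={r}"); return r
E
python3 - <<'E'
from rob import *
go(38,30,10,.1)
if not go(38,3,10,.06,12):
    if not go(60,3,10,.06,15):
        go(74.5,3,10,.03,30)
E
```

```text
xt38 h30 a10 hit=False 10.9 [0.5544 0.0149 0.1026] F [-0.1 -0.3 -2.1] open 0.0388 g 101.0
xt38 h3 a10 hit=False 11.5 [0.5535 0.015  0.0745] F [ 0.3  0.1 -2. ] open 0.039 g 101.0
xt60 h3 a10 hit=False 12.0 [0.5336 0.0211 0.0758] F [ 2.6 -2.4 -2.7] open 0.0388 g 101.0
xt74.5 h3 a10 hit=False 12.6 [0.5208 0.0249 0.0762] F [ 7.8 -3.4 -3.7] open 0.0389 g 101.0
```

The pad is pushed back with about 8 N, which matches 12 mm of travel. Now I'll lower the heel end.

```bash
python3 - <<'E'
from rob import *
for h,a in((1.5,7),(1,4),(.8,2),(.5,0)):
    if go(75,h,a,.03,25): break
else:
    p,e=toe(75,-3,0); print(move_l(p,.02,None,20)); st("down")
E
```

```text
xt75 h1.5 a7 hit=False 13.0 [0.5241 0.0239 0.0706] F [ 7.2 -3.3  1.9] open 0.0385 g 101.0
xt75 h1 a4 hit=False 13.4 [0.5266 0.0232 0.0651] F [ 6.8 -2.3  2.6] open 0.0387 g 101.0
xt75 h0.8 a2 hit=False 13.7 [0.528  0.0228 0.0614] F [ 6.6 -2.3  3.3] open 0.0389 g 101.0
xt75 h0.5 a0 hit=False 13.9 [0.5293 0.0224 0.0576] F [ 6.2 -2.9  1.6] open 0.0388 g 101.0
True
down 14.2 [0.5306 0.0222 0.0562] F [ 2.8 -1.7  2.6] open 0.0391 g 101.0
```

```bash
python3 - <<'E'
from rob import *
from cloud import *
p,e=toe(68,0,0); print(move_l(p,.02,None,12)); st("back")
p=np.array(observe()["eef_pos"]); print(move_l(p-[0,0,.004],.02,None,25)); st("press")
gripper_to(.07); st("open")
p=np.array(observe()["eef_pos"]); move_l(p+[0,0,.10],.15)
gripper_to(0.0)
c,e=tool(*TN,[-.036,0,.115],[0,0,0]); movep(c,e); st("above cone"); 
print(move_l(c-[0,0,.03],.03,None,25)); st("pressed"); move_l(c+[0,0,.02],.1)
q,e=tool(*TN,[-.05,0,.28],[0,0,0]); movep(q,[-np.pi,0,0]); hold(.2)
im=snapw("t1"); cv2.imwrite("pics/t1.png",im[:,:,::-1]); st()
s,d=get_image("side");cv2.imwrite("pics/t1s.png",cv2.resize(s[130:250,210:370,::-1],(640,480),interpolation=2))
E
```

```text
True
back 14.4 [0.5316 0.0219 0.0559] F [0.1 1.2 4.2] open 0.0388 g 101.0
True
press 14.6 [0.5317 0.0219 0.0559] F [-0.5  0.4  4.7] open 0.0391 g 101.0
open 15.0 [0.5317 0.0218 0.0553] F [0.5 0.7 0.6] open 0.0701 g 0.0
above cone 16.8 [0.5366 0.0197 0.1133] F [ 0.   0.1 -0.3] open -0.0 g 0.0
True
pressed 17.5 [0.5383 0.0197 0.0931] F [-2.2 -0.1  6. ] open 0.0001 g 3.0
 19.0 [0.5508 0.0157 0.278 ] F [0.  0.3 0.6] open 0.0001 g 0.0
```

View pics/t1.png

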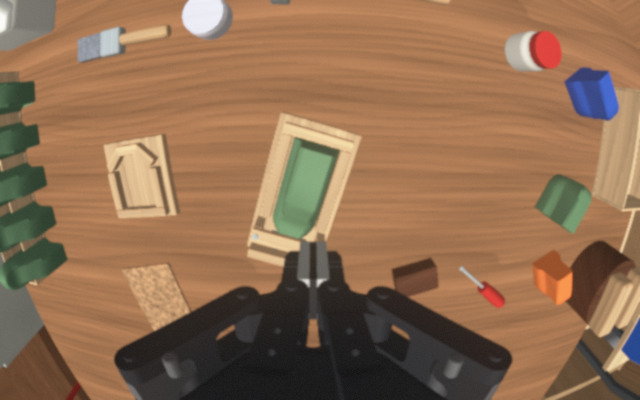

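View pics/t1s.png

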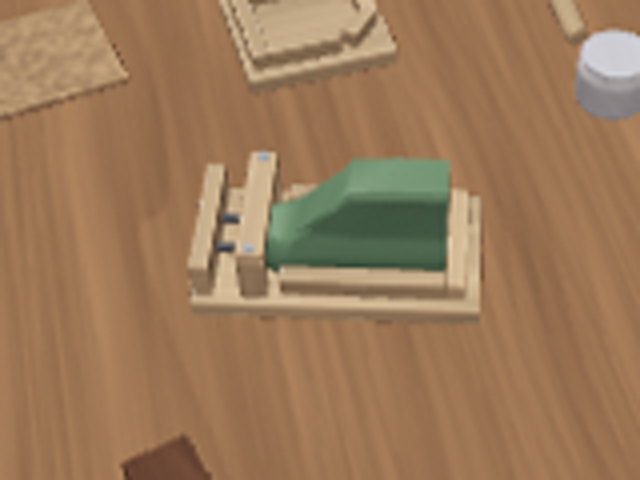

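The toe half sits inside the end wall (side crop, cut face at (448,220)), with the pad pushed back and the presser stopping at z = 93 mm = 15 + 78. I'll confirm level from depth, and refine the heel half's flat-face position.

```bash
python3 - <<'E'
from rob import *
from cloud import *
def loc(W,xy,yaw): return Rn.from_euler("z",-yaw,degrees=True).apply(W-np.r_[xy,0])*1000
W,p=wcloud("t1.npz");P=W[green(p)>0];P=P[np.isfinite(P[:,0])];L=loc(P,*TN);L=L[(abs(L[:,0])<90)&(abs(L[:,1])<40)]
t=L[L[:,2]>88];A=np.c_[t[:,:2],np.ones(len(t))];print("toe top z",np.median(t[:,2]),"slopes",np.degrees(np.linalg.lstsq(A,t[:,2],rcond=None)[0][:2]),"x",np.percentile(t[:,0],[1,99]),"y",np.percentile(t[:,1],[1,99]))
for n in("w0","w1","scene0","t1"):
    W,p=(wcloud if n[0] in"wt" else cloud)(n+".npz");P=W[green(p)>0];P=P[np.isfinite(P[:,0])];L=loc(P,*HEEL);L=L[(abs(L[:,0])<55)&(abs(L[:,1])<40)]
    t=L[(L[:,2]>74)]; 
    m=abs(t[:,1])<14
    # yaw from front edge & sides
    fe=[np.percentile(t[abs(t[:,1]-y)<3,0],98) for y in(-12,-6,0,6,12)]
    sl=[np.percentile(t[abs(t[:,0]-x)<4,1],97) for x in(-10,0,10,20,30)];sr=[np.percentile(t[abs(t[:,0]-x)<4,1],3) for x in(-10,0,10,20,30)]
    f=L[(L[:,2]<28)&(L[:,2]>4)]
    print(n,"front",np.round(fe,1),"back",np.percentile(t[m,0],1).round(1),"L",np.round(sl,1),"R",np.round(sr,1),"foot x",np.percentile(f[:,0],[1,99]).round(1) if len(f)>20 else None)
E
```

```text
toe top z 93.45873594281429 slopes [-1.74966337  0.36059899] x [-69.91706586  -2.06598214] y [-19.30459857  19.58608199]
w0 front [39.3 38.9 39.3 38.9 38.6] back -31.1 L [18.7 19.3 18.9 19.  18. ] R [-17.4 -17.7 -17.8 -16.8 -17.4] foot x [-25.   38.5]
w1 front [39.7 38.8 39.3 39.  38. ] back -30.5 L [15.2 15.5 15.5 16.  15.9] R [-18.3 -18.3 -17.8 -18.1 -17.5] foot x [-26.2  38.7]
scene0 front [40.9 39.6 38.3 40.3 38.8] back -32.4 L [18.7 17.4 16.7 18.3 18.7] R [-18.7 -18.  -18.2 -16.6 -16.6] foot x [-38.4  35.8]
t1 front [40.4 39.6 38.8 39.3 39.4] back -29.8 L [13.  12.1 12.5 12.4 14.2] R [-19.6 -18.4 -19.1 -18.5 -18.4] foot x [-27.9  39. ]
```

The toe half spans x = −69.9 to −2.1 in the nest, exactly home. For the heel half, the flat face measures at about 39.2 against an expected 40, so I'll correct by 0.8 mm. Now I'll pick and place it.

```bash
python3 - <<'E'
from rob import *
from cloud import *
def slope(n,fr,zm):
    W,p=wcloud(n+".npz");P=W[green(p)>0];P=P[np.isfinite(P[:,0])];L=Rn.from_euler("z",-fr[1],degrees=True).apply(P-np.r_[fr[0],0])*1000
    t=L[(L[:,2]>zm)&(abs(L[:,1])<17)&(L[:,0]>-66)&(L[:,0]<-8)];A=np.c_[t[:,:2],np.ones(len(t))];c=np.linalg.lstsq(A,t[:,2],rcond=None)[0];print(n,"slope",np.degrees(c[:2]),"z",np.median(t[:,2]),[np.median(t[abs(t[:,0]-x)<5,2]).round(1) for x in(-60,-36,-14)])
slope("w1",TOE,73);slope("w2",TOE,73);slope("t1",TN,88)
p,e=tool(*HEEL,[0,0,0],[.005,0,.040])
gripper_to(.08); movep(p+[0,0,.10],e); move_l(p,.12); gripper_to(.03,80); st("grip")
move_l(p+[0,0,.13],.15); st("lift")
GH=[.0058,0,.0405]
q,e=tool(*HN,[0,0,.10],GH); movep(q,e); hold(.2); st("over"); snapw("h2")
W,pp=wcloud("h2.npz"); g=green(pp)>0; g[:, :220]=0; g[:,400:]=0; P=W[g]; P=P[np.isfinite(P[:,0])]
o=observe(); T=Rn.from_euler("xyz",o["tcp_rot"])
L=(T*F.inv()*HALF.inv()).inv().apply(P-o["eef_pos"])*1000+np.array(GH)*1000
L=L[(abs(L[:,0])<60)&(abs(L[:,2]-50)<60)]
t=L[L[:,2]>73];print("held top z",np.median(t[:,2]),"x",np.percentile(t[:,0],[1,99]),"y",np.percentile(t[:,1],[2,98]))
f=L[(L[:,2]<28)&(abs(L[:,1])<6)];print("foot back x",np.percentile(f[:,0],[2,50]) if len(f) else None)
E
```

```text
w1 slope [-1.72196275  0.0398063 ] z 78.66647895109958 [np.float64(79.0), np.float64(78.9), np.float64(77.6)]
w2 slope [-1.97082183  0.19456263] z 78.55046806881502 [np.float64(79.0), np.float64(78.9), np.float64(77.5)]
t1 slope [-1.64818078  0.27078795] z 93.74264168905836 [np.float64(94.1), np.float64(93.9), np.float64(92.6)]
grip 22.9 [ 0.4906 -0.4164  0.041 ] F [-0.6 -0.1  4.3] open 0.0393 g 81.0
lift 23.9 [ 0.4895 -0.415   0.1684] F [-1.4  0.5 -2.6] open 0.0392 g 80.0
over 26.6 [0.5154 0.2802 0.1405] F [-0.2 -0.1 -1.7] open 0.0391 g 80.0
held top z 78.28104343653143 x [-29.93522141  32.45136125] y [-17.44370978  19.51065961]
foot back x None
```

On the table the toe half showed the same top slope, and it is now 15.1 mm higher, so it lies flat. The heel half's grip matches prediction, so I'll lower it.

```bash
python3 - <<'E'
from rob import *
GH=[.0058,0,.0405]
q,e=tool(*HN,[0,0,.035],GH); move_l(q,.08,e); st("above walls")
q,e=tool(*HN,[0,0,.012],GH); print(move_l(q,.02,None,10)); st("down")
E
```

```text
above walls 27.6 [0.5155 0.281  0.0761] F [-0.7 -0.2 -1.7] open 0.0394 g 80.0
True
down 28.1 [0.5156 0.2809 0.0717] F [-0.5 -0.9  5.8] open 0.0389 g 82.0
```

It stopped with the sole at z = 31 mm, so the foot is caught on the rim. I'll look at where.

```bash
python3 - <<'E'
from rob import *
from cloud import *
o=observe();print("tq",o["torque"],"F",o["ft_force"])
p=np.array(o["eef_pos"]); move_l(p+[0,0,.003],.03); hold(.1);o=observe();print("tq free",o["torque"])
c=[]
for n,(u,v) in (("scene",(412,153)),("side",(287,130))):
    s,d=get_image(n); np.savez(n+"3.npz",p=s,d=d,**get_calibration(n)); c.append(cv2.resize(s[v-40:v+40,u-40:u+40,::-1],(400,400),interpolation=2))
cv2.imwrite("pics/h3.png",np.hstack(c))
W=snapw("h3")
for n in("scene3","side3","h3"):
    W,p=(wcloud if n[0]=="h" else cloud)(n+".npz");P=W[green(p)>0];P=P[np.isfinite(P[:,0])]
    L=Rn.from_euler("z",-HN[1],degrees=True).apply(P-np.r_[HN[0],0])*1000;L=L[(abs(L[:,0])<60)&(abs(L[:,1])<50)&(L[:,2]<115)]
    t=L[L[:,2]>107];f=L[(L[:,2]<62)&(L[:,2]>36)]
    print(n,"top",np.percentile(t[:,0],[1,99]).round(1),np.percentile(t[:,1],[2,98]).round(1),"foot x",np.percentile(f[:,0],[1,99]).round(1),"y",np.percentile(f[:,1],[1,99]).round(1),len(f))
E
```

```text
tq [-0.0271576   0.52039327  0.00513292] F [-0.49165655 -0.90880005  5.78863746]
tq free [ 0.00422207  0.01793744 -0.01804044]
scene3 top [-29.8  23.5] [-16.7  20.7] foot x [-35.9  42.9] y [-5.9 33.2] 190
side3 top [-27.9  44.1] [-11.6  20.1] foot x [-28.7  44. ] y [-18.8  32.7] 150
h3 top [-30.2  32.2] [-17.6  19.4] foot x [-34.6  -3.7] y [-26.8  27.9] 208
```

View pics/h3.png

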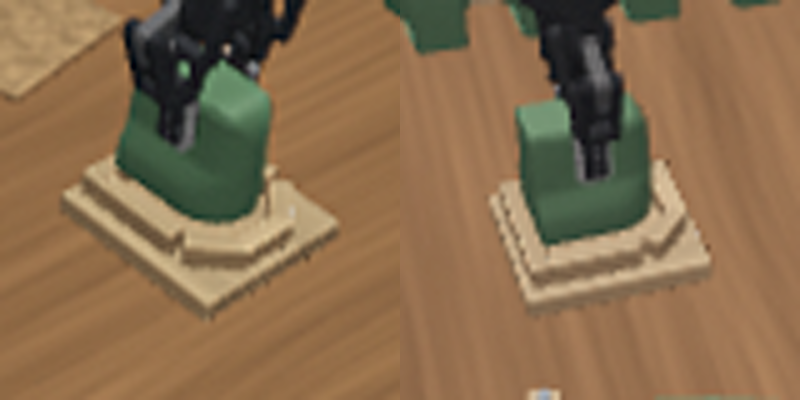

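The moment shows contact on the flat-face side: lever about −70 mm in world x, centred in y. Both views put the piece 3.5–4 mm too far towards nest +x. I'll shift it 3.5 mm back and retry.

```bash
python3 - <<'E'
from rob import *
GH=[.0058,0,.0405]
for dx in(-.0035,-.0045,-.0025):
    q,e=tool(*HN,[dx,0,.034],GH); move_l(q,.03,e)
    q,e=tool(*HN,[dx,0,.012],GH); r=move_l(q,.02,None,10); o=st(f"dx{dx} {r}"); print(np.round(o["torque"],3))
    if o["eef_pos"][2]<.066: break
E
```

```text
dx-0.0035 True 29.7 [0.5183 0.281  0.056 ] F [-0.8  0.   3.4] open 0.0389 g 81.0
[-0.001  0.033 -0.061]
```

Seated: sole at z of about 15.5 mm. Now I'll release, press down, retreat and check.

```bash
python3 - <<'E'
from rob import *
from cloud import *
gripper_to(.07); st("open")
p=np.array(observe()["eef_pos"]); move_l(p+[0,0,.10],.15); gripper_to(0.)
c,e=tool(*HN,[.003,0,.115],[0,0,0]); movep(c,e); print(move_l(c-[0,0,.03],.03,None,15)); st("pressed"); move_l(c+[0,0,.05],.1)
movep([.50,.16,.33],[-np.pi,0,0]); hold(.3); im=snapw("f"); st("end")
cv2.imwrite("pics/f.png",im[:,:,::-1])
W,p=wcloud("f.npz");P=W[green(p)>0];P=P[np.isfinite(P[:,0])]
for fr,zm in((HN,88),(TN,88)):
    L=Rn.from_euler("z",-fr[1],degrees=True).apply(P-np.r_[fr[0],0])*1000;L=L[(abs(L[:,0])<90)&(abs(L[:,1])<45)]
    t=L[L[:,2]>zm];A=np.c_[t[:,:2],np.ones(len(t))];print(len(t),"z",np.median(t[:,2]),"slopes",np.degrees(np.linalg.lstsq(A,t[:,2],rcond=None)[0][:2]).round(2),"x",np.percentile(t[:,0],[1,99]).round(1),"y",np.percentile(t[:,1],[1,99]).round(1))
E
```

```text
open 30.1 [0.517  0.2804 0.0545] F [0.2 0.5 0.7] open 0.07 g 0.0
True
pressed 32.6 [0.5177 0.281  0.093 ] F [-1.   0.5  5.8] open 0.0001 g 2.0
end 34.7 [0.4997 0.1605 0.3289] F [-0.6 -0.4 -0.4] open -0.0001 g 0.0
1559 z 93.74832226106916 slopes [ 1.35 -1.91] x [-32.5  38.5] y [-15.8  21.4]
1411 z 93.37816647925563 slopes [-2.11  2.23] x [-67.7  -1.3] y [-19.6  16.1]
```

View pics/f.png

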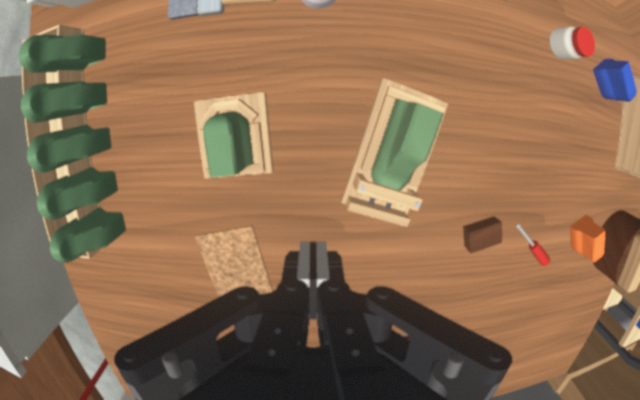

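The final view shows the heel half in its pocket at (228,143) and the toe half at (405,145). Both tops are at 15 + 78 mm and the right way round, and the bystanders in view look untouched.

```bash
python3 -c "
from plant import *
print(job_done())"
```

```text
the job is handed in; nothing more can be done
None
```

I put both halves home in their blocks, flat and the right way round, with the toe half held against its end wall by the spring, and handed the job in at about 35 s; the heel half caught on the pocket rim at first and went in after a 3.5 mm shift.

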